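Pack the bath kit from the leaning pot

ROBOT

A 6-joint arm with a two-finger parallel gripper is mounted at the origin on the work surface. World frame = base frame: x ahead of the robot, y to its left, z up, the work surface at z = 0. Lengths are in m, angles in degrees, forces in N, time in s.
With the tool pointing down it reaches from about 0.275 to 0.875 m from the base axis. Payload 12.5 kg.
Tool frame: the origin (TCP) lies midway between the tips of the shut fingers; the grasp point (between the pads) lies 19 mm behind it; z points along the fingers, y is the line along which they close (so a half turn about z gives the same grasp; the last joint's range is limited). The gripper opens to 85 mm and grips with 20 to 120 N. Pads are 22 mm wide; open, the fingers measure 114 mm over their backs; the gripper's body (76 mm by 85 mm) begins 54 mm behind the grasp point. The pads swing forward as they close: fully open they stand 13 mm farther back than shut.
Start: joints at [69.465, 20.094, 94.641, -0, 65.266, -4.847], TCP at [0.149, 0.53, 0.231] pointing down, gripper open.
Joint ranges: [-157.81, 157.81], [-45, 120.19], [0.68, 151.7], [-89.99, 269.99], [4.06, 180], [-164.3, 164.3]. Speed limits (degrees/s): [127.2, 127.2, 159.86, 180, 180, 180].

INTERFACE

Orientations are given as [roll, pitch, yaw] about the fixed x, y, z axes, in that order (R = Rz(yaw) Ry(pitch) Rx(roll)).
In Python, from plant import observe, imaging, close_job gives the robot as it stands.
- The arm moves only by the shell command python3 -m handwheel 'ROWS' [FORCE]. ROWS is JSON, a list of rows, each a list of 7 numbers: the closure, from 0 (fully open) to 1 (shut), then the shift along the world's x, y, z in units of 25 mm (1.0 is 25 mm), then the turn, a rotation vector about the world's x, y, z in rad. In form: [[claw, dx, dy, dz, wx, wy, wz], ...]. A call has exactly 10 rows; each row shifts and turns the commanded pose from where the row before left it; what a row does not reach is not made up. A row lasts 1/12 s, in which the tool goes at most 41.7 mm and 7.16 degrees, less where a joint would pass 70% of its speed; a pose out of reach is approached as far as the arm can. A call is refused whole if a number of a shift passes 1 or a number of a turn 0.125, either way. A call with a gripper value outside its range is refused whole. The fingers move at their own pace and stop on an object; FORCE is the grip in N (left out, the last holds). Time passes only in rows, so rows that do not move let the fingers close, or fill a call up. It gives the time, the measured TCP pose, the force, the opening and the grip force at its end, in the units of the state.
- observe(): the state, without advancing time (a new reading comes with each control period).
- imaging.snapshot(name): name is "scene" or "side" or "wrist"; returns the picture (384x512x3 uint8, red, green, blue); there is no depth.
- imaging.camera_info(name): a dict with "camera_matrix" (3x3 intrinsics, pixels), "dist" ([k1, k2, p1, p2, k3] as OpenCV has them; the pictures are not rectified), "T" (4x4, takes a point from camera to world coordinates). Camera axes: x right, y down, z forward; pixel columns grow to the right and rows downward; lengths in m; the calibration is good to about 2 mm. A picture is of the moment at which its call begins: read the wrist's pose just before it. camera_info takes no time and is no camera call; for the wrist camera it gives the pose at the moment of the call.
- close_job(): hands the job in; it is judged then, once.
The state is a dict: "clock": time; "joints": joint angles; "qd": joint speeds; "joint_efforts": joint torques, N m; "ee_pos": TCP position; "orientation": TCP orientation; "ft_force": force on the tool from outside, world axes, zero at the start; "moment": the same for the moment, N m; "width": opening from 0.0 (shut) to 1.0 (fully open); "grasp_force": force on a finger pad.
Only numpy, scipy, OpenCV 4.12 (cv2) and the standard library are available. Lean on these libraries where they do the work, as an engineer would, in place of code of your own. Each camera call takes 0.05 s, during which the arm holds its last target. There are 200 camera calls.

TASK

Pack the bath kit case on the ledge: press the closed round tin, which is lying on top of the insert, fully down into the round recess, and fetch the foot scrubber out of the deep leaning pot and press it upright, coloured end up, fully home into the oblong cutout. Leave the other things on the ledge where they are.

Things in the scene. Friction and masses are not known exactly. Their poses are not given: they have to be found in the camera images.
- pot: Deep narrow steel pot in a fixed blue stand, leaning 30 degrees (0.524 rad) from vertical towards its own -x. Inside 56 mm (lean direction) by 86 mm (own y); 110 mm deep along its leaning axis, but the two walls facing own y dip 24 mm lower than the other two. Walls and floor 3 mm. Origin on the ledge, 30 mm to own +x of the point under the mouth's middle; axes level, z up (frame not tilted). Rim at most 135 mm high
- pot_mouth (a point): middle of the pot's mouth, in the plane of its rim, 119 mm above the ledge; axes those of the pot body (untilted)
- pot_floor (a point): middle of the pot's inner floor, 110 mm from pot_mouth along the leaning axis
- scrubber_mid (a point): centre of the foot scrubber: terracotta block, green top end, 36 mm (x) by 24 mm (y) by 80 mm (z), 90 g or so; the lowest 9 mm taper to 30 by 18 mm. z runs along its length to the green end, y across the 24 mm. It stands free in the pot, lengthwise along the pot's axis, foot on the floor and one 24 mm wide side lying on the lower (own -x) wall, its top 30 mm inside the rim, up to 6 mm off the pot's middle along y
- case: Open plastic kit case, fixed: grey rigid insert 110 mm (x) by 200 mm (y), flat top 46 mm above the ledge, with the blue lid lying open as a shallow tray (110 by 200 mm, 14 mm high) on its +x side. Origin on the ledge under the middle of the insert; z up
- round_recess (a point): centre of the floor of the round recess, 50 mm to own +y of the case's middle: 62 mm across, 12 mm deep (floor 34 mm above the ledge). Two sprung cheeks on its +-y sides reach 1 mm into the tin's width, so the tin must be pushed the last 6 mm with about 5 to 10 N and then stays
- oblong_cutout (a point): centre of the floor of the oblong cutout, 50 mm to own -y of the case's middle: 40 mm (case x) by 28 mm (case y), 30 mm deep (floor 16 mm above the ledge). Two sprung cheeks on its +-y sides reach 1 mm into the scrubber's thickness, so the scrubber must be pushed the last 15 mm with about 5 to 10 N and then stays, 50 mm standing out
- tin_mid (a point): centre of the closed round tin (yellow, red lid), 58 mm across, 30 mm high, upright, 80 g or so, the lowest 5 mm tapered to 51 mm; lying loose on top of the insert, over the oblong cutout, off its middle by up to 9 mm
- lota: aluminium lota, loose, 82 mm across, 92 mm high; origin under its middle; leave alone
- oil_bottle: amber hair-oil bottle, loose, 42 mm across, 135 mm high; origin under its middle; leave alone
- comb: white comb, loose, 24 by 150 by 5 mm, lying in the case's open lid; leave alone
- tongue_cleaner: U-shaped steel tongue cleaner with orange grips, loose, about 76 by 138 mm, 6 mm high, lying flat; leave alone
- brush_mug: green tumbler with toothbrushes, loose, 68 mm across, 180 mm high over the brushes; origin under its middle; leave alone
- soap: pink soap bar, loose, 55 by 80 by 25 mm, lying on an orange honeycomb rack 18 mm high; leave alone
Mind the look-alikes: they are no part of the job. What is shaped like the pot but yellow is not meant.

How it is judged (in metres and radians):
On the way:
1. the scrubber has been lifted clear of the pot (distance between scrubber_mid and pot_floor above 0.14 m and height (world z) of scrubber_mid above 0.1 m), for 0.1 s.
At the end, for the whole second after the job is handed in: Tin level (4 degrees) in the round recess, within 4 mm of its centre and 1.5 mm of its floor; scrubber upright (4 degrees), green end up, in the oblong cutout, within 4 mm of its centre and 2.8 mm of its floor; both let go (horizontal distance between tin_mid and round_recess below 0.004 m and z of tin_mid in the frame of case below 0.0505 m and angle between each of tin_mid, scrubber_mid's own z axis and vertical below 0.07 rad and horizontal distance between scrubber_mid and oblong_cutout below 0.004 m and z of scrubber_mid in the frame of case below 0.0588 m); the robot touches nothing.
It fails at once if one of the other loose things (lota, bottle, comb, tongue cleaner, brush mug, soap) has been moved by more than 25 mm (distance of any of lota, oil_bottle, comb, tongue_cleaner, brush_mug, soap from where it was at the start of the episode above 0.025 m).
It also fails if it takes over 66 s, if anything falls off the work surface, if the arm or the gripper's body presses on something with over 40 N, if the wrist force passes 120 N, or if a joint passes its speed limit or range.

## Working session

There is one attempt and no reset: what is moved stays moved. The work goes in short steps, Python scripts to look and compute and a shell command to move; the robot and the scene stay as the last step left them, time stands still between calls to the robot, and variables do not carry over. Pictures are saved under pics/ and viewed, at most 10 in all, crops included, and the job is handed in when it is done.

```bash
mkdir -p pics; ls
python3 - <<'E'
from plant import observe, imaging
import cv2,numpy as np
print(observe())
a=[imaging.snapshot(n) for n in("scene","side")]
for n,i in zip(("scene","side"),a): cv2.imwrite(f"pics/{n}0.png",i[...,::-1])
for n in("scene","side","wrist"):
    c=imaging.camera_info(n); print(n,np.round(c["camera_matrix"],1).tolist(),c["dist"],np.round(c["T"],3).tolist())
E
```

```text
pics
{'clock': 0.0, 'joints': array([ 6.94637147e+01,  2.01236667e+01,  9.46780872e+01, -4.24305346e-04,
        6.52660904e+01, -4.84727033e+00]), 'qd': array([ 0.0588729 , -0.06247713,  0.02393497, -0.01244702, -0.00121096,
        0.0268359 ]), 'joint_efforts': array([-1.25744940e-03, -5.06091213e+01, -2.91415983e+01, -1.58833136e-04,
        4.56983107e-03, -4.95481416e-06]), 'ee_pos': array([0.14858569, 0.52919343, 0.23075729]), 'orientation': array([-1.79932366e+02, -5.34904679e-03,  1.64311160e+02]), 'ft_force': array([ 0.07271623, -0.92816436, -0.46257446]), 'moment': array([-0.00280942, -0.00849371,  0.02751772]), 'grasp_force': 0.0, 'width': 1.0055051705738298}
scene [[367.5, 0.0, 257.9], [0.0, 367.5, 189.6], [0.0, 0.0, 1.0]] [-0.11955788  0.          0.          0.          0.        ] [[0.622, 0.531, -0.576, 1.404], [0.783, -0.435, 0.445, -0.657], [-0.014, -0.727, -0.686, 1.124], [0.0, 0.0, 0.0, 1.0]]
side [[401.2, 0.0, 251.0], [0.0, 401.2, 187.0], [0.0, 0.0, 1.0]] [-0.03257103  0.          0.          0.          0.        ] [[-0.992, -0.085, 0.093, 0.448], [-0.125, 0.555, -0.822, 1.005], [0.018, -0.827, -0.562, 0.785], [0.0, 0.0, 0.0, 1.0]]
wrist [[316.2, 0.0, 255.4], [0.0, 316.2, 192.5], [0.0, 0.0, 1.0]] [-0.06007862  0.          0.          0.          0.        ] [[0.271, 0.918, 0.29, 0.075], [0.963, -0.258, -0.082, 0.549], [-0.001, 0.301, -0.954, 0.374], [0.0, 0.0, 0.0, 1.0]]
```

View pics/scene0.png

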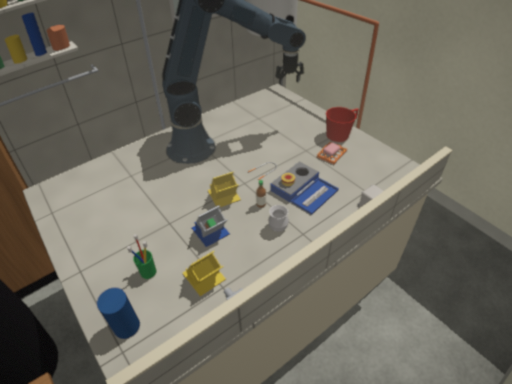

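View pics/side0.png

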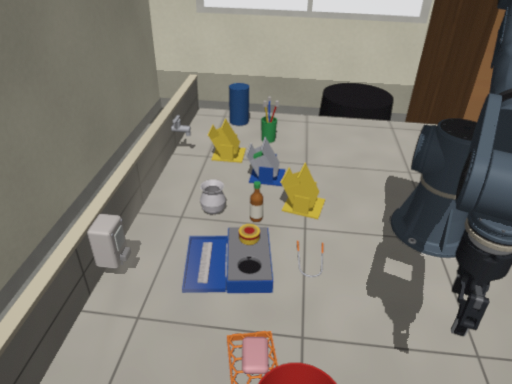

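The scene view shows the case at about (295,182), with the tin at (289,180) and the recess at (302,171). Three things have the pot's shape: yellow at (223,190), yellow at (205,272), and steel in a blue stand at (210,225). The steel one with the blue stand fits, and it has a green end inside. I'll confirm it in one enlarged montage.

```bash
cat > h.py <<'E'
import cv2,numpy as np
from plant import observe, imaging
def ray(n,px,info=None):
    c=info or imaging.camera_info(n); T=np.array(c["T"])
    u=cv2.undistortPoints(np.array(px,float).reshape(-1,1,2),np.array(c["camera_matrix"],float),np.array(c["dist"],float)).reshape(-1,2)
    d=np.c_[u,np.ones(len(u))]@T[:3,:3].T
    return T[:3,3],d/np.linalg.norm(d,axis=1)[:,None]
def plane(n,px,z,info=None):
    o,d=ray(n,px,info); return o+d*((z-o[2])/d[:,2])[:,None]
def tri(views):
    A=np.zeros((3,3));b=np.zeros(3)
    for n,p in views:
        o,d=ray(n,[p]);M=np.eye(3)-np.outer(d[0],d[0]);A+=M;b+=M@o
    X=np.linalg.solve(A,b)
    return X,[round(1e3*np.linalg.norm(np.cross(X-ray(n,[p])[0],ray(n,[p])[1][0])),1) for n,p in views]
def crop(im,x,y,w,h,s):
    return cv2.resize(im[y:y+h,x:x+w],None,fx=s,fy=s,interpolation=cv2.INTER_CUBIC)
def blobs(im,lo,hi,box,minA=8):
    x,y,w,h=box; hsv=cv2.cvtColor(im[y:y+h,x:x+w],cv2.COLOR_RGB2HSV)
    m=cv2.inRange(hsv,np.array(lo),np.array(hi)); n,l,s,c=cv2.connectedComponentsWithStats(m)
    return [(s[i,4],np.round(c[i]+[x,y],2).tolist(),(s[i,:4]+[x,y,0,0]).tolist()) for i in range(1,n) if s[i,4]>=minA],m
E
python3 - <<'E'
from h import *
a=cv2.imread("pics/scene0.png");b=cv2.imread("pics/side0.png")
t=np.hstack([crop(a,180,195,57,57,7),crop(b,236,128,57,57,7)])[:,:798]
t2=np.hstack([crop(a,260,155,80,58,5)[:,:400],crop(b,180,220,95,70,4.2)[:290,:398]])
h=min(len(t2),600-300)
cv2.imwrite("pics/m.png",np.vstack([cv2.resize(t,(798,300)) if 0 else t[:300],t2[:290]]))
A=a[...,::-1].copy();B=b[...,::-1].copy()
for n,im,box in(("scene",A,(180,190,60,60)),("side",B,(236,125,60,65))):
    print(n,"green",blobs(im,(50,80,40),(85,255,255),box,3)[0]); print("blue",blobs(im,(105,120,40),(130,255,255),box)[0])
for n,im,box in(("scene",A,(260,155,85,60)),("side",B,(175,215,105,85))):
    print(n,"red/yel",blobs(im,(0,140,60),(35,255,255),box)[0],blobs(im,(172,140,60),(180,255,255),box)[0]); print("blue",blobs(im,(105,120,40),(130,255,255),box)[0]); print("dark",blobs(im,(0,0,0),(180,255,50),box)[0])
E
```

```text
scene green [(np.int32(54), [210.69, 222.09], [207, 218, 9, 9])]
blue [(np.int32(207), [211.55, 235.76], [193, 226, 35, 19])]
side green [(np.int32(204), [268.54, 132.0], [262, 125, 14, 17]), (np.int32(40), [257.62, 154.3], [253, 151, 10, 7]), (np.int32(39), [256.69, 184.67], [254, 182, 7, 7])]
blue [(np.int32(407), [266.95, 176.15], [249, 167, 36, 19])]
scene red/yel [(np.int32(41), [326.41, 158.46], [318, 155, 19, 8]), (np.int32(60), [288.07, 178.65], [283, 175, 11, 8])] []
blue [(np.int32(498), [313.81, 195.98], [292, 179, 44, 34])]
dark []
side red/yel [(np.int32(18), [255.67, 219.56], [251, 218, 10, 4]), (np.int32(345), [248.78, 233.92], [239, 224, 21, 21])] []
blue [(np.int32(2006), [220.45, 269.21], [188, 236, 85, 57])]
dark [(np.int32(221), [249.05, 266.12], [239, 259, 22, 14])]
```

View pics/m.png

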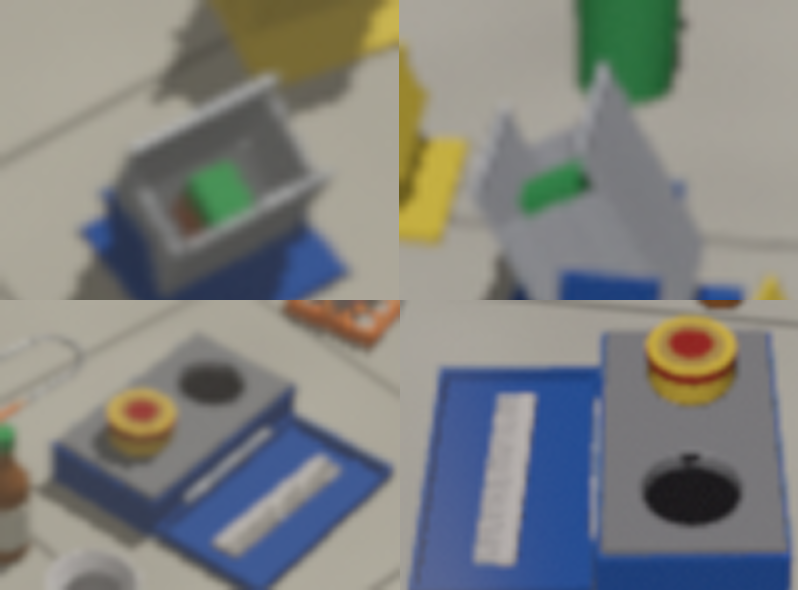

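The steel pot with the blue stand is confirmed, and it holds the green-topped terracotta block (green at scene (211,222), side (258,154)). The tin is at side (249,231) and the recess at side (249,266).

Run:
```python
from h import *
np.set_printoptions(precision=4,suppress=True)
S=plane("side",[(227.9,227.9),(268,227.9),(272.1,280),(227.1,280.7)],.046)
C=plane("scene",[(291,195),(271,183),(300,162),(318.6,172.6)],.046)
for P in(S,C): print("case corners",P[:,:2].tolist(),"edges",np.linalg.norm(P-np.roll(P,-1,0),axis=1),"c",P.mean(0),[np.degrees(np.arctan2(*(P[b]-P[a])[[1,0]])) for a,b in((0,3),(1,2))])
print("recess side",plane("side",[(249,266)],.046),"scene",plane("scene",[(302.3,171.5)],.046))
ts=(249,230.5);tc=(288.2,177.2)
print("tin",tri([("side",ts),("scene",tc)]),plane("side",[ts],.076),plane("scene",[tc],.076))
print("green",tri([("side",(257.62,154.3)),("scene",(210.69,222.09))]))
for z in(.1345,.1035):print(z,plane("scene",[(199.3,216.4),(219.3,205.7),(226.4,220.4),(205.7,230.7)],z),plane("side",[(265.4,136.9),(251,143)],z))
```

```text
case corners [[0.6099671311822991, 0.13804406362413957], [0.4967723638798757, 0.12125341102403298], [0.46890906671071464, 0.31725509151593323], [0.57763554033393, 0.33513126710417107]] edges [0.1144 0.198  0.1102 0.1997] c [0.5383 0.2279 0.046 ] [np.float64(99.3162287277521), np.float64(98.09086760754482)]
case corners [[0.6139096879676424, 0.1285794933398524], [0.5031589498505311, 0.11169807552832567], [0.4775597879692103, 0.308838575116376], [0.5856138748607385, 0.3217705592828213]] edges [0.112  0.1988 0.1088 0.1953] c [0.5451 0.2177 0.046 ] [np.float64(98.33260420982121), np.float64(97.39859419475205)]
recess side [[0.5311 0.2782 0.046 ]] scene [[0.5336 0.2702 0.046 ]]
tin (array([0.5451, 0.173 , 0.0739]), [np.float64(0.1), np.float64(0.1)]) [[0.5449 0.1756 0.076 ]] [[0.5468 0.1714 0.076 ]]
green (array([ 0.5641, -0.2329,  0.0852]), [np.float64(3.8), np.float64(3.8)])
0.1345 [[ 0.5498 -0.271   0.1345]
 [ 0.551  -0.183   0.1345]
 [ 0.6288 -0.2048  0.1345]
 [ 0.6226 -0.2898  0.1345]] [[ 0.5451 -0.2699  0.1345]
 [ 0.5898 -0.2161  0.1345]]
0.1035 [[ 0.5231 -0.2589  0.1035]
 [ 0.5243 -0.1682  0.1035]
 [ 0.6045 -0.1906  0.1035]
 [ 0.5981 -0.2783  0.1035]] [[ 0.5497 -0.3306  0.1035]
 [ 0.5966 -0.2743  0.1035]]
```

```bash
R='[0,0.75,-0.71,0,0,0,-0.0576]'; python3 -m handwheel '[[0,0.78,-0.714,0,0,0,-0.0576],[0,0.78,-0.714,0,0,0,-0.0576],[0,0.78,-0.714,0,0,0,-0.0576],[0,0.78,-0.714,0,0,0,-0.0576],[0,0.78,-0.714,0,0,0,-0.0576],[0,0.78,-0.714,0,0,0,-0.0576],[0,0.78,-0.714,0,0,0,-0.0576],[0,0.78,-0.714,0,0,0,-0.0576],[0,0.78,-0.714,0,0,0,-0.0576],[0,0.78,-0.714,0,0,0,-0.0576]]' 
python3 -m handwheel '[[0,0.78,-0.714,0,0,0,-0.0576],[0,0.78,-0.714,0,0,0,-0.0576],[0,0.78,-0.714,0,0,0,-0.0576],[0,0.78,-0.714,0,0,0,-0.0576],[0,0.78,-0.714,0,0,0,-0.0576],[0,0.78,-0.714,0,0,0,-0.0576],[0,0.78,-0.714,0,0,0,-0.0576],[0,0.78,-0.714,0,0,0,-0.0576],[0,0.5,-0.5,0,0,0,-0.0576],[0,0,0,0,0,0,-0.0576]]'
python3 - <<'E'
from h import *
print(observe()["ee_pos"],observe()["orientation"])
im=imaging.snapshot("wrist");print(np.round(imaging.camera_info("wrist")["T"],3).tolist())
cv2.imwrite("pics/w1.png",im[...,::-1])
print("bottle",plane("side",[(256,220)],0),plane("scene",[(262,206)],0),"lota",plane("side",[(213,212)],0),plane("scene",[(279,229)],0))
E
```

```text
clock: 0.93
ee_pos: [0.3443, 0.3499, 0.2311]
orientation: [-180.0, -0.0, 131.1]
ft_force: [0.0, 0.7, -0.1]
width: 1.002
grasp_force: 0.0
clock: 1.77
ee_pos: [0.514, 0.1935, 0.2309]
orientation: [-180.0, 0.0, 98.0]
ft_force: [-1.6, -0.2, -0.4]
width: 1.0
grasp_force: 0.0
[0.51401858 0.19347863 0.23085186] [-1.79994844e+02  3.30391751e-02  9.80057367e+01]
[[0.991, 0.129, 0.04, 0.503], [0.135, -0.945, -0.299, 0.27], [-0.001, 0.302, -0.953, 0.374], [0.0, 0.0, 0.0, 1.0]]
bottle [[0.54020607 0.03379871 0.        ]] [[0.55183701 0.02158998 0.        ]] lota [[0.68037458 0.01384664 0.        ]] [[ 0.69466084 -0.00630687  0.        ]]
```

View pics/w1.png

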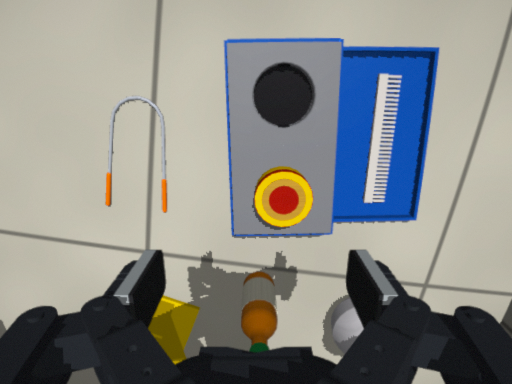

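The wrist view shows the tin at (284,199), the recess at (284,94), the insert from (227,40) to (333,235), and the bottle at (260,310), well clear of the insert. Next I'll measure by mask.

Run:
```python
from h import *
np.set_printoptions(precision=4,suppress=True)
im=cv2.imread("pics/w1.png")[...,::-1].copy()
def big(lo,hi,box):
    m=blobs(im,lo,hi,box)[1]; c=max(cv2.findContours(m,cv2.RETR_EXTERNAL,cv2.CHAIN_APPROX_NONE)[0],key=cv2.contourArea)
    return c+np.array(box[:2])
P=lambda c,z:plane("wrist",c.reshape(-1,2),z)
r=P(big((0,150,100),(8,255,255),(250,165,70,70)),.076);print("tin red centre",cv2.minEnclosingCircle((r[:,:2]*1e3).astype(np.float32)))
k=big((0,0,0),(180,255,70),(240,50,90,90));d=P(k,.046);(c,ra)=cv2.minEnclosingCircle((d[:,:2]*1e3).astype(np.float32));print("recess",c,ra, cv2.fitEllipse((d[:,:2]*1e3).astype(np.float32)))
g=cv2.inRange(cv2.cvtColor(im,cv2.COLOR_RGB2HSV),(0,0,80),(180,60,160))
g[:, :215]=0;g[:,345:]=0;g[:41]=0;g[237:]=0;
hsv=cv2.cvtColor(im,cv2.COLOR_RGB2HSV); b=cv2.inRange(hsv,(100,120,40),(130,255,255))
nb=255-b; nb[:30]=0;nb[250:]=0;nb[:,:200]=0;nb[:,360:]=0
n,l,s,_=cv2.connectedComponentsWithStats(nb,connectivity=4);i=l[140,284];m=(l==i).astype(np.uint8)
print("insert",s[i])
c=max(cv2.findContours(m,cv2.RETR_EXTERNAL,cv2.CHAIN_APPROX_NONE)[0],key=cv2.contourArea)
q=P(c,.046);print("rect",cv2.minAreaRect((q[:,:2]*1e3).astype(np.float32)))
```

```text
tin red centre ((543.9146118164062, 172.8727264404297), 14.502994537353516)
recess (530.7335815429688, 271.7720031738281) 30.765302658081055 ((530.3418579101562, 272.2027282714844), (58.74214553833008, 60.07371520996094), 163.56040954589844)
insert [  200    30   160   220 30155]
rect ((538.2689819335938, 217.62881469726562), (184.73269653320312, 231.7159881591797), 7.6670074462890625)
```

```bash
python3 -m handwheel '[[0,0.4,-0.27,0,0,0,0.005],[0,0.4,-0.27,-0.5,0,0,0],[0,0.4,-0.28,-0.8,0,0,0],[0,0,0,-0.9,0,0,0],[0,0,0,-0.9,0,0,0],[0,0,0,-0.9,0,0,0],[0,0,0,-0.8,0,0,0],[0,0,0,0,0,0,0],[0,0,0,0,0,0,0],[0,0,0,0,0,0,0]]'
python3 - <<'E'
from h import *
np.set_printoptions(precision=4,suppress=True)
# corners from w1, with w1 pose
T=np.array([[0.991,0.129,0.04,0.503],[0.135,-0.945,-0.299,0.27],[-0.001,0.302,-0.953,0.374],[0,0,0,1]])
c=imaging.camera_info("wrist");c["T"]=T
P=plane("wrist",[(227,41),(342,40),(332,234),(233,236)],.046,c);print(P,P.mean(0),np.linalg.norm(P-np.roll(P,-1,0),axis=1),[np.degrees(np.arctan2(*(P[a]-P[b])[[1,0]])) for a,b in((0,3),(1,2),(1,0),(2,3))])
E
```

```text
clock: 2.65
ee_pos: [0.5429, 0.1754, 0.1125]
orientation: [179.9, -0.0, 98.7]
ft_force: [0.1, 0.1, -0.1]
width: 0.999
grasp_force: 0.0
[[0.4693 0.3142 0.046 ]
 [0.5784 0.3305 0.046 ]
 [0.61   0.1297 0.046 ]
 [0.4985 0.1121 0.046 ]] [0.539  0.2216 0.046 ] [0.1103 0.2033 0.113  0.2042] [np.float64(98.2222649903221), np.float64(98.95900220842616), np.float64(8.515910631052012), np.float64(8.967244046236631)]
```

```bash
python3 -m handwheel '[[0,0.04,-0.1,-0.6,0,0,0],[0,0,0,-0.6,0,0,0],[0,0,0,-0.6,0,0,0],[0,0,0,-0.46,0,0,0],[0,0,0,0,0,0,0],[1,0,0,0,0,0,0],[1,0,0,0,0,0,0],[1,0,0,0,0,0,0],[1,0,0,0,0,0,0],[1,0,0,0,0,0,0]]' 40
python3 -m handwheel '[[1,0,0,0,0,0,0],[1,0,0,0,0,0,0],[1,0,0,0,0,0,0],[1,0,0,0,0,0,0],[1,0,0,0,0,0,0],[1,0,0,0,0,0,0],[1,0,0,0,0,0,0],[1,0,0,0,0,0,0],[1,0,0,0,0,0,0],[1,0,0,0,0,0,0]]'
```

```text
clock: 3.48
ee_pos: [0.5439, 0.1729, 0.0565]
orientation: [179.9, -0.0, 98.6]
ft_force: [-2.0, -1.1, 8.0]
width: 0.665
grasp_force: 41.4
clock: 4.32
ee_pos: [0.5439, 0.1729, 0.0565]
orientation: [179.9, -0.0, 98.6]
ft_force: [-2.4, 0.2, 7.5]
width: 0.659
grasp_force: 41.4
```

```bash
python3 -m handwheel '[[1,0,0,0.5,0,0,0],[1,0,0,0.5,0,0,0],[1,-0.1,0.7,0.2,0,0,0],[1,-0.1,0.8,0,0,0,0],[1,-0.1,0.8,0,0,0,0],[1,-0.1,0.8,0,0,0,0],[1,-0.1,0.86,0,0,0,0],[1,-0.03,0,0,0,0,0],[1,0,0,0,0,0,0],[1,0,0,0,0,0,0]]'
python3 - <<'E'
from h import *
np.set_printoptions(precision=4,suppress=True)
im=imaging.snapshot("wrist");print(observe()["ee_pos"],observe()["ft_force"])
cv2.imwrite("pics/w2.png",im[...,::-1])
E
```

```text
clock: 5.15
ee_pos: [0.5302, 0.2714, 0.0857]
orientation: [180.0, -0.0, 98.6]
ft_force: [-0.4, -0.2, 0.3]
width: 0.66
grasp_force: 42.9
[0.5302 0.2711 0.0855] [-0.4869 -0.26   -0.2389]
```

View pics/w2.png

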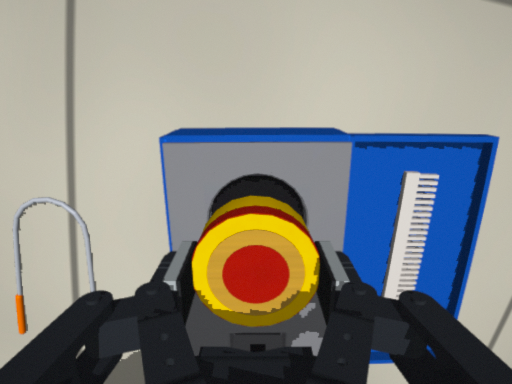

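The tin is held level, with its top at (256,272) and the recess arc centred at about (258,218) behind it. I'll lower it to the cheeks and check the force.

```bash
python3 -m handwheel '[[1,0.02,0.02,-0.5,0,0,0],[1,0,0,-0.4,0,0,0],[1,0,0,-0.2,0,0,0],[1,0,0,-0.1,0,0,0],[1,0,0,-0.1,0,0,0],[1,0,0,-0.06,0,0,0],[1,0,0,0,0,0,0],[1,0,0,0,0,0,0],[1,0,0,0,0,0,0],[1,0,0,0,0,0,0]]' 60
```

```text
clock: 6.03
ee_pos: [0.5306, 0.2723, 0.0511]
orientation: [180.0, -0.0, 98.6]
ft_force: [-0.7, -0.3, -0.5]
width: 0.653
grasp_force: 63.5
```

```bash
python3 -m handwheel '[[1,0,0,-0.06,0,0,0],[1,0,0,-0.06,0,0,0],[1,0,0,-0.06,0,0,0],[1,0,0,-0.06,0,0,0],[1,0,0,-0.06,0,0,0],[1,0,0,-0.02,0,0,0],[1,0,0,0,0,0,0],[1,0,0,0,0,0,0],[1,0,0,0,0,0,0],[1,0,0,0,0,0,0]]'
```

```text
clock: 6.87
ee_pos: [0.5306, 0.2721, 0.0446]
orientation: [180.0, 0.0, 98.6]
ft_force: [-7.6, -5.8, 24.2]
width: 0.655
grasp_force: 65.9
```

```bash
python3 -m handwheel '[[0,0,0,0,0,0,0],[0,0,0,0,0,0,0],[0,0,0,0,0,0,0],[0,0,0,0.2,0,0,0],[0,0,0,0.8,0,0,0],[0,0,0,1,0,0,0],[0,0,-0.5,1,0,0,0],[0,-0.2,-0.8,1,0,0,0],[0,-0.2,-0.9,1,0,0,0],[0,-0.2,-0.9,1,0,0,0]]'
python3 -m handwheel '[[0,0,0,0.5,0,0,0],[0,0,0,0.5,0,0,0],[0,0,0,0,0,0,0],[0,0,0,0,0,0,0],[0,0,0,0,0,0,0],[0,0,0,0,0,0,0],[0,0,0,0,0,0,0],[0,0,0,0,0,0,0],[0,0,0,0,0,0,0],[0,0,0,0,0,0,0]]'
python3 - <<'E'
from h import *
c=imaging.camera_info("wrist")
im=imaging.snapshot("wrist");s=imaging.snapshot("side")
np.save("w3T.npy",c["T"])
cv2.imwrite("pics/w3f.png",im[...,::-1]);cv2.imwrite("pics/s3f.png",s[...,::-1])
cv2.imwrite("pics/w3.png",np.hstack([crop(im,200,20,150,250,2.3),crop(s,200,205,95,115,5)])[:,:,::-1])
E
```

```text
clock: 7.7
ee_pos: [0.5149, 0.194, 0.194]
orientation: [-180.0, -0.0, 98.6]
ft_force: [0.6, -0.5, 0.7]
width: 1.002
grasp_force: 0.0
clock: 8.53
ee_pos: [0.5154, 0.1948, 0.2176]
orientation: [-180.0, 0.0, 98.6]
ft_force: [-0.0, -0.4, 0.4]
width: 1.0
grasp_force: 0.0
```

View pics/w3.png

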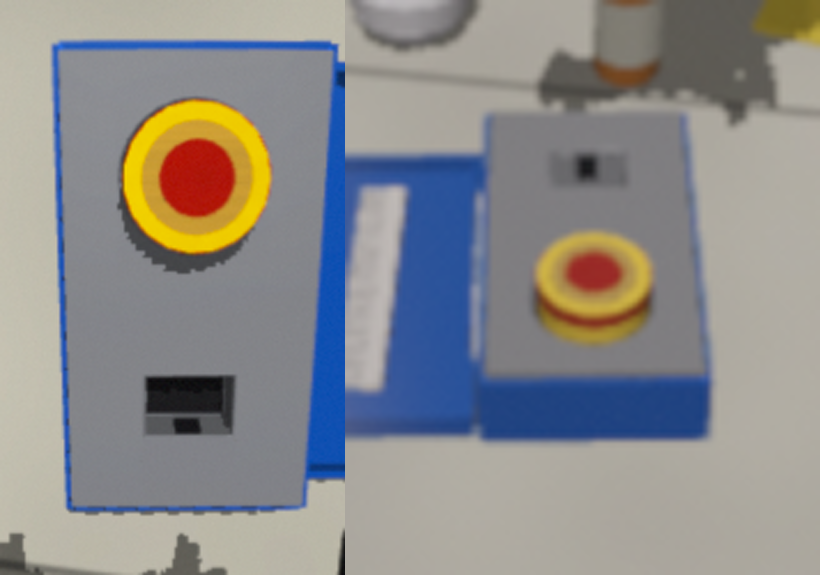

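The tin is in the recess (crop (197,178)), and the oblong cutout is visible with crop corners (145,377) to (234,434). Next I'll compute the positions.

Run:
```python
from h import *
np.set_printoptions(precision=4,suppress=True)
w=cv2.imread("pics/w3f.png")[...,::-1].copy();s=cv2.imread("pics/s3f.png")[...,::-1].copy()
rw=max(blobs(w,(0,150,100),(8,255,255),(240,60,90,80))[0])[1]
rs=max(blobs(s,(0,150,60),(6,255,255),(235,245,50,40))[0]);print(rw,rs)
P=plane("wrist",[(263.0,183.9),(302.2,183.5),(301.7,208.7),(262.6,208.7)],.046)
print("oblong",P.mean(0),np.linalg.norm(P-np.roll(P,-1,0),axis=1),np.degrees(np.arctan2(*(P[1]-P[0])[[1,0]])),np.degrees(np.arctan2(*(P[2]-P[3])[[1,0]])))
Q=plane("wrist",[(200+53/2.3,20+45/2.3),(200+337/2.3,20+44/2.3),(200+305/2.3,20+507/2.3),(200+69/2.3,20+509/2.3)],.046)
print("insert",Q.mean(0),[np.degrees(np.arctan2(*(Q[a]-Q[b])[[1,0]])) for a,b in((0,3),(1,2),(1,0),(2,3))])
print("tin",plane("wrist",[rw],.064),plane("wrist",[rw],.070))
# 3rd check: apparent diameter of tin -> height
m=cv2.inRange(cv2.cvtColor(w,cv2.COLOR_RGB2HSV),(20,150,100),(35,255,255));
c=max(cv2.findContours(m,cv2.RETR_EXTERNAL,cv2.CHAIN_APPROX_NONE)[0],key=cv2.contourArea)
for z in(.064,.070,.076):print(z,2*cv2.minEnclosingCircle((plane("wrist",c.reshape(-1,2),z)[:,:2]*1e3).astype(np.float32))[1])
w0=cv2.imread("pics/w1.png")[...,::-1].copy()
```

```text
[285.24, 96.89] (np.int32(57), [249.33, 258.96], [245, 256, 10, 7])
oblong [0.5475 0.1717 0.046 ] [0.0407 0.0279 0.0416 0.0274] 9.178649136249254 8.523800986940367
insert [0.5396 0.2212 0.046 ] [np.float64(99.04282559494094), np.float64(98.87850966579218), np.float64(9.04083557081532), np.float64(8.997851630151303)]
tin [[0.5312 0.271  0.064 ]] [[0.5307 0.271  0.07  ]]
0.064 58.86039352416992
0.07 57.671688079833984
0.076 56.48296356201172
```

Run:
```python
from h import *
np.set_printoptions(precision=3,suppress=True)
print("y2",plane("scene",[(205,285)],0),plane("side",[(228,155)],0),"y1",plane("scene",[(224,200)],0),plane("side",[(303,208)],0),"mug",plane("scene",[(145,272)],0))
print("y2 top",plane("scene",[(193,270),(216,256),(222,272),(200,288)],.12))
print(observe()["joints"])
```

```text
y2 [[ 0.727 -0.379  0.   ]] [[ 0.696 -0.354  0.   ]] y1 [[ 0.419 -0.083  0.   ]] [[ 0.396 -0.05   0.   ]] mug [[ 0.543 -0.524  0.   ]]
y2 top [[ 0.727 -0.408  0.12 ]
 [ 0.727 -0.318  0.12 ]
 [ 0.793 -0.338  0.12 ]
 [ 0.799 -0.427  0.12 ]]
[15.855 21.031 95.34   0.001 63.637  7.259]
```

```bash
python3 -m handwheel '[[0,0.19,-0.85,0,0,0,-0.086],[0,0.19,-0.85,0,0,0,-0.086],[0,0.19,-0.85,0,0,0,-0.086],[0,0.19,-0.85,0,0,0,-0.086],[0,0.19,-0.85,0,0,0,-0.086],[0,0.19,-0.85,0,0,0,-0.086],[0,0.19,-0.85,0,0,0,-0.086],[0,0.19,-0.85,0,0,0,-0.086],[0,0.19,-0.85,0,0,0,-0.086],[0,0.19,-0.85,0,0,0,-0.086]]'
python3 -m handwheel '[[0,0.19,-0.85,0,0,0,-0.086],[0,0.19,-0.85,0,0,0,-0.086],[0,0.19,-0.85,0,0,0,-0.086],[0,0.19,-0.85,0,0,0,-0.086],[0,0.19,-0.85,0,0,0,-0.086],[0,0.19,-0.85,0,0,0,-0.086],[0,0.19,-0.85,0,0,0,-0.086],[0,0.19,-0.85,0,0,0,-0.086],[0,0.19,-0.85,0,0,0,-0.086],[0,0.19,-0.85,0,0,0,-0.086]]'
python3 -m handwheel '[[0,0,0,0,0,0.1,0],[0,0,0,0,0,0.1,0],[0,0,0,-0.3,0,0.1,0],[0,0,0,-0.3,0,0.1,0],[0,0,0,-0.3,0,0.1,0],[0,0,0,-0.3,0,0.024,0],[0,0,0,-0.3,0,0,0],[0,0,0,0,0,0,0],[0,0,0,0,0,0,0],[0,0,0,0,0,0,0]]'
python3 - <<'E'
from h import *
c=imaging.camera_info("wrist")
im=imaging.snapshot("wrist");np.save("w4T.npy",c["T"])
print(observe()["joints"])
cv2.imwrite("pics/w4.png",im[...,::-1])
E
```

```text
clock: 9.47
ee_pos: [0.5631, -0.0189, 0.2178]
orientation: [180.0, -0.0, 49.1]
ft_force: [-0.3, 0.2, 1.0]
width: 1.0
grasp_force: 0.0
clock: 10.3
ee_pos: [0.6106, -0.2314, 0.2177]
orientation: [-180.0, 0.0, -0.2]
ft_force: [0.4, 0.1, -0.1]
width: 0.997
grasp_force: 0.0
clock: 11.13
ee_pos: [0.6104, -0.2306, 0.1817]
orientation: [180.0, 29.8, 0.0]
ft_force: [0.1, 1.0, 0.4]
width: 1.0
grasp_force: 0.0
[-20.68051225  49.15801238  57.68471158 -10.34310431 101.19786457
  69.83368953]
```

View pics/w4.png

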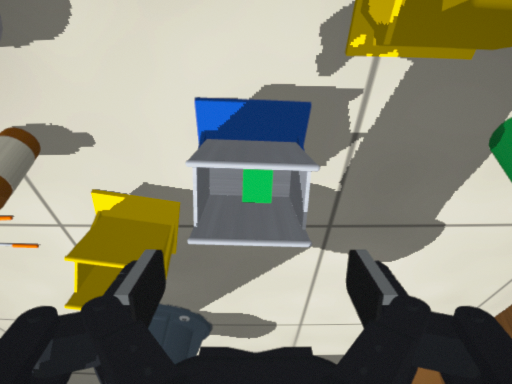

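The wrist view looks down the pot's axis. The low wall's rim runs (188,165)–(317,167), the high wall's rim (190,243)–(310,242), and the green end is at (258,186). I'll locate these points.

Run:
```python
from h import *
np.set_printoptions(precision=4,suppress=True)
w=cv2.imread("pics/w4.png")[...,::-1].copy()
b=max(blobs(w,(50,100,60),(85,255,255),(220,150,80,70))[0]);print(b)
L=plane("wrist",[(188,166),(318,167)],.1035);H=plane("wrist",[(189,243),(310,242)],.1345)
B=plane("wrist",[(196,99),(310,103)],.003)
for n,P in(("low",L),("high",H),("stand",B)):
    print(n,P.tolist(),np.linalg.norm(P[1]-P[0]),np.degrees(np.arctan2(*(P[0]-P[1])[[1,0]])))
M=(L.mean(0)+H.mean(0))/2;print("mouth",M,"gap",np.linalg.norm(L.mean(0)-H.mean(0)))
x,y,ww,h=b[2]
c=[b[1],(x,y+h/2),(x+ww,y+h/2),(x+ww/2,y),(x+ww/2,y+h)]
for z in(.084,.088,.092):print(z,plane("wrist",c,z).tolist())
print(observe()["ee_pos"])
```

```text
(np.int32(1003), [256.97, 185.69], [242, 169, 31, 34])
low [[0.5974020694526997, -0.18372488522036884, 0.10349999999999998], [0.5963912491986247, -0.2756435002929428, 0.10349999999999998]] 0.0919241728515741 89.3699491674424
high [[0.5468672721980768, -0.18093034349127118, 0.1345], [0.5482472570868229, -0.27248480272929804, 0.1345]] 0.09156485878687678 90.86354420765005
stand [[0.5905212096640945, -0.1753464619316864, 0.0030000000000000027], [0.5861418321898697, -0.2832386380251578, 0.0030000000000000027]] 0.10798101967126626 87.67562219679881
mouth [ 0.5722 -0.2282  0.119 ] gap 0.058345832175271686
0.084 [[0.5569407114320766, -0.23261024173841885, 0.08400000000000002], [0.5565705794096889, -0.22002535182552904, 0.08400000000000005], [0.5565598363490842, -0.24608982133649154, 0.08400000000000002], [0.576117819114772, -0.23297350460046515, 0.08400000000000002], [0.5346437755860636, -0.23315112756973055, 0.08400000000000002]]
0.088 [[0.5611119172891201, -0.2325846609272382, 0.088], [0.5607498379801245, -0.22027357199726436, 0.088], [0.5607393286490617, -0.24577097438084777, 0.088], [0.5798718015420239, -0.23294002052359258, 0.088], [0.5393000808752763, -0.23311377906941766, 0.08800000000000002]]
0.092 [[0.5652831231461638, -0.23255908011605755, 0.09200000000000003], [0.5649290965505601, -0.22052179216899967, 0.092], [0.5649188209490392, -0.245452127425204, 0.09200000000000003], [0.5836257839692758, -0.23290653644672002, 0.092], [0.5439563861644889, -0.23307643056910476, 0.092]]
[ 0.6105 -0.2306  0.1818]
```

```bash
python3 -m handwheel '[[0.58,0.38,-0.08,0,0,0.003,0],[0.58,0,0,0,0,0,0],[0.58,-0.3,0,-0.52,0,0,0],[0.58,-0.3,0,-0.52,0,0,0],[0.58,-0.3,0,-0.52,0,0,0],[0.58,-0.3,0,-0.52,0,0,0],[0.58,-0.2,0,-0.346,0,0,0],[0.58,0,0,0,0,0,0],[0.58,0,0,0,0,0,0],[0.58,0,0,0,0,0,0]]'
python3 - <<'E'
from h import *
c=imaging.camera_info("wrist")
im=imaging.snapshot("wrist")
cv2.imwrite("pics/w5.png",im[...,::-1])
E
```

```text
clock: 12.02
ee_pos: [0.5856, -0.2325, 0.1207]
orientation: [180.0, 30.1, 0.0]
ft_force: [0.2, 0.1, 0.2]
width: 0.422
grasp_force: 0.0
```

View pics/w5.png

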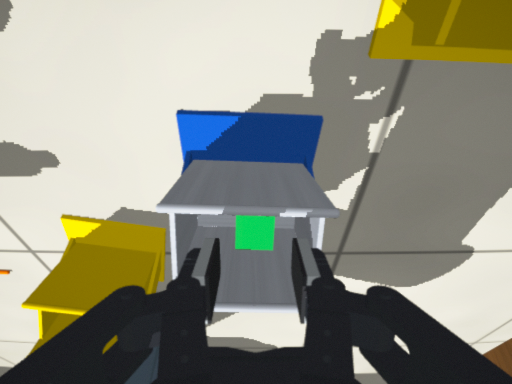

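The fingers (207–303 px) straddle the green end (236–274 px) evenly. I'll go in and grip.

```bash
python3 -m handwheel '[[0.58,-0.28,0,-0.48,0,0,0],[0.58,-0.28,0,-0.48,0,0,0],[0.58,-0.28,0,-0.48,0,0,0],[0.58,-0.28,0,-0.48,0,0,0],[0.58,-0.28,0,-0.48,0,0,0],[0.58,0,0,0,0,0,0],[0.58,0,0,0,0,0,0],[0.58,0,0,0,0,0,0],[0.58,0,0,0,0,0,0],[0.58,0,0,0,0,0,0]]' 60
```

```text
clock: 12.9
ee_pos: [0.5506, -0.2324, 0.0604]
orientation: [180.0, 30.1, 0.0]
ft_force: [-0.0, -0.3, -0.3]
width: 0.417
grasp_force: 0.0
```

```bash
python3 -m handwheel '[[1,0,0,0,0,0,0],[1,0,0,0,0,0,0],[1,0,0,0,0,0,0],[1,0,0,0,0,0,0],[1,0,0,0,0,0,0],[1,0,0,0,0,0,0],[1,0,0,0,0,0,0],[1,0,0,0,0,0,0],[1,0,0,0,0,0,0],[1,0,0,0,0,0,0]]' 60
```

```text
clock: 13.73
ee_pos: [0.5504, -0.2322, 0.0604]
orientation: [-180.0, 30.1, 0.0]
ft_force: [1.9, 1.5, 5.8]
width: 0.278
grasp_force: 58.7
```

```bash
python3 -m handwheel '[[1,0.15,0,0.26,0,0,0],[1,0.3,0,0.52,0,0,0],[1,0.3,0,0.52,0,0,0],[1,0.3,0,0.52,0,0,0],[1,0.3,0,0.52,0,0,0],[1,0.3,0,0.52,0,0,0],[1,0.3,0,0.52,0,0,0],[1,0.3,0,0.52,0,0,0],[1,0.3,0,0.52,0,0,0],[1,0.15,0,0.26,0,0,0]]'
python3 -m handwheel '[[1,0,0,0.6,0,0,0],[1,0,0,0.6,0,0,0],[1,0,0,0.6,0,-0.1,0],[1,0,0,0.6,0,-0.1,0],[1,0,0,0,0,-0.1,0],[1,0,0,0,0,-0.1,0],[1,0,0,0,0,-0.1,0],[1,0,0,0,0,-0.025,0],[1,0,0,0,0,0,0],[1,0,0,0,0,0,0]]'
```

```text
clock: 14.57
ee_pos: [0.6185, -0.2324, 0.1784]
orientation: [180.0, 30.1, 0.0]
ft_force: [1.3, 0.1, -0.3]
width: 0.272
grasp_force: 58.5
clock: 15.4
ee_pos: [0.6169, -0.2324, 0.2372]
orientation: [180.0, 0.2, 0.0]
ft_force: [0.7, -0.6, -0.7]
width: 0.272
grasp_force: 58.4
```

```bash
python3 -m handwheel '[[1,-0.14,0.81,0,0,0,0.0077],[1,-0.14,0.81,0,0,0,0.0077],[1,-0.14,0.81,0,0,0,0.0077],[1,-0.14,0.81,0,0,0,0.0077],[1,-0.14,0.81,0,0,0,0.0077],[1,-0.14,0.81,0,0,0,0.0077],[1,-0.14,0.81,0,0,0,0.0077],[1,-0.14,0.81,0,0,0,0.0077],[1,-0.14,0.81,0,0,0,0.0077],[1,-0.14,0.81,0,0,0,0.0077]]'
python3 -m handwheel '[[1,-0.14,0.81,0,0,0,0.0077],[1,-0.14,0.81,0,0,0,0.0077],[1,-0.14,0.81,0,0,0,0.0077],[1,-0.14,0.81,0,0,0,0.0077],[1,-0.14,0.81,0,0,0,0.0077],[1,-0.14,0.81,0,0,0,0.0077],[1,-0.14,0.81,0,0,0,0.0077],[1,-0.14,0.81,0,0,0,0.0077],[1,-0.14,0.81,0,0,0,0.0077],[1,-0.14,0.81,0,0,0,0.0077]]'
python3 -m handwheel '[[1,0,0,-0.6,0,0,0],[1,0,0,-0.6,0,0,0],[1,0,0,-0.6,0,0,0],[1,0,0,-0.6,0,0,0],[1,0,0,-0.6,0,0,0],[1,0,0,-0.4,0,0,0],[1,0,0,0,0,0,0],[1,0,0,0,0,0,0],[1,0,0,0,0,0,0],[1,0,0,0,0,0,0]]'
python3 - <<'E'
from h import *
a={n:imaging.snapshot(n) for n in("wrist","scene","side")}
for n in a: cv2.imwrite(f"pics/{n}6.png",a[n][...,::-1])
print(imaging.camera_info("wrist")["T"].round(3).tolist())
cv2.imwrite("pics/c6.png",np.hstack([crop(a["wrist"],160,80,200,240,1.6)[:384],crop(a["side"],215,175,70,100,4.3)[:384,:240],crop(a["scene"],265,140,60,80,4.8)[:384,:240]])[:,:,::-1])
E
```

```text
clock: 16.23
ee_pos: [0.5824, -0.0287, 0.2364]
orientation: [180.0, 0.2, 4.5]
ft_force: [-0.2, 0.3, -0.3]
width: 0.272
grasp_force: 58.6
clock: 17.07
ee_pos: [0.5474, 0.174, 0.2364]
orientation: [180.0, 0.2, 8.9]
ft_force: [-0.6, 0.1, -0.1]
width: 0.273
grasp_force: 58.6
clock: 17.9
ee_pos: [0.548, 0.1728, 0.1526]
orientation: [-180.0, 0.0, 8.9]
ft_force: [-0.3, -0.5, -0.2]
width: 0.273
grasp_force: 58.6
[[0.153, -0.942, -0.3, 0.624], [-0.988, -0.146, -0.046, 0.184], [-0.001, 0.303, -0.953, 0.296], [0.0, 0.0, 0.0, 1.0]]
```

View pics/c6.png

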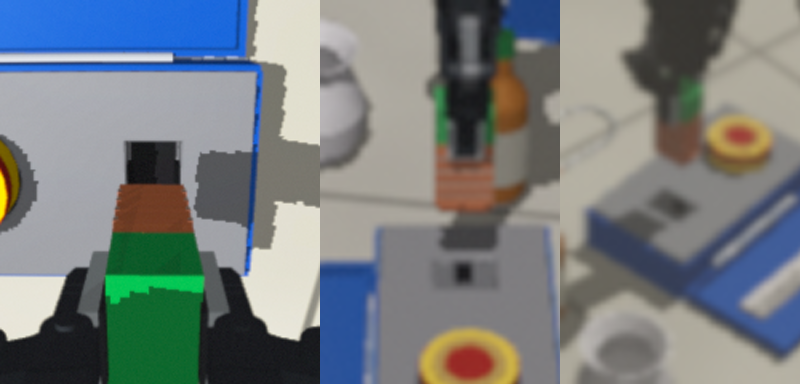

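The block hangs upright and square over the cutout: wrist crop foot at x≈153, hole centre at x≈152. I'll check its offset in the hand with a ray.

Run:
```python
from h import *
np.set_printoptions(precision=4,suppress=True)
p=lambda x,y:(160+x/1.6,80+y/1.6)
o=observe()["ee_pos"];ang=np.radians(8.9);R=np.array([[np.cos(ang),np.sin(ang)],[-np.sin(ang),np.cos(ang)]])
top=plane("wrist",[p(105,275),p(205,275)],o[2]+.032)
tap=plane("wrist",[p(120,185),p(188,185)],o[2]-.048)
hole=plane("wrist",[p(124,142),p(181,142)],.046)
for n,P in(("top",top),("foot",tap),("hole far edge",hole)):print(n,P.tolist(),"in tool xy mm",((P[:,:2]-o[:2])@R.T*1e3))
```

```text
top [[0.5633311287262968, 0.18625521903237255, 0.1842516955479104], [0.5671112120583315, 0.16192301120490582, 0.18425169554791038]] in tool xy mm [[ 17.5468  10.919 ]
 [ 17.5169 -13.7051]]
foot [[0.5601784264429153, 0.18709173471941218, 0.10425169554791042], [0.5643347587692918, 0.16033910864083672, 0.10425169554791042]] in tool xy mm [[ 14.5614  12.2332]
 [ 14.5288 -14.8404]]
hole far edge [[0.5636302699859893, 0.18916905835056427, 0.045999999999999985], [0.568054814041127, 0.16068139528806136, 0.045999999999999985]] in tool xy mm [[ 18.2931  13.7515]
 [ 18.257  -15.0777]]
```

```bash
python3 -m handwheel '[[1,-0.04,0.02,-0.6,0,0,0],[1,0,0,-0.6,0,0,0],[1,0,0,-0.5,0,0,0],[1,0,0,-0.4,0,0,0],[1,0,0,-0.2,0,0,0],[1,0,0,-0.2,0,0,0],[1,0,0,-0.1,0,0,0],[1,0,0,-0.1,0,0,0],[1,0,0,0,0,0,0],[1,0,0,0,0,0,0]]' 90
```

```text
clock: 18.88
ee_pos: [0.5466, 0.1732, 0.0845]
orientation: [-180.0, 0.1, 8.9]
ft_force: [0.2, 0.4, -0.0]
width: 0.267
grasp_force: 90.2
```

```bash
python3 -m handwheel '[[1,0,0,-0.1,0,0,0],[1,0,0,-0.1,0,0,0],[1,0,0,-0.1,0,0,0],[1,0,0,-0.1,0,0,0],[1,0,0,-0.1,0,0,0],[1,0,0,-0.1,0,0,0],[1,0,0,-0.1,0,0,0],[1,0,0,-0.06,0,0,0],[1,0,0,0,0,0,0],[1,0,0,0,0,0,0]]' 90
```

```text
clock: 19.72
ee_pos: [0.5462, 0.1731, 0.0648]
orientation: [180.0, 0.1, 8.9]
ft_force: [0.2, -4.2, -2.5]
width: 0.266
grasp_force: 90.3
```

```bash
python3 -m handwheel '[[1,0,0,-0.04,0,0,0],[1,0,0,-0.04,0,0,0],[1,0,0,0,0,0,0],[1,0,0,0,0,0,0],[1,0,0,0,0,0,0],[1,0,0,0,0,0,0],[1,0,0,0,0,0,0],[1,0,0,0,0,0,0],[1,0,0,0,0,0,0],[1,0,0,0,0,0,0]]'
```

```text
clock: 20.55
ee_pos: [0.5465, 0.1732, 0.0633]
orientation: [-180.0, 0.1, 8.9]
ft_force: [-0.2, -3.7, 4.3]
width: 0.27
grasp_force: 91.0
```

```bash
python3 -m handwheel '[[1,0,0,-0.04,0,0,0],[1,0,0,-0.04,0,0,0],[1,0,0,0,0,0,0],[1,0,0,0,0,0,0],[1,0,0,0,0,0,0],[1,0,0,0,0,0,0],[1,0,0,0,0,0,0],[1,0,0,0,0,0,0],[1,0,0,0,0,0,0],[1,0,0,0,0,0,0]]'
```

```text
clock: 21.38
ee_pos: [0.5468, 0.1734, 0.0632]
orientation: [-180.0, 0.0, 8.9]
ft_force: [-7.5, -4.6, 26.8]
width: 0.266
grasp_force: 94.5
```

```bash
python3 -m handwheel '[[0.4,0,0,0,0,0,0],[0.4,0,0,0,0,0,0],[0.4,0,0,0,0,0,0],[0.4,0,0,0,0,0,0],[0.4,0,0,0.2,0,0,0],[0.4,0,0,0.6,0,0,0],[0.4,0,0,1,0,0,0],[0.4,0,0,1,0,0,0],[0.4,0,0,1,0,0,0],[0.4,0,0,1,0,0,0]]'
python3 -m handwheel '[[0.4,-1,0,0.5,0,0,0],[0.4,-1,0,0.5,0,0,0],[0.4,-1,0,0.5,0,0,0],[0.4,0,0,0,0,0,0],[0.4,0,0,0,0,0,0],[0.4,0,0,0,0,0,0],[0.4,0,0,0,0,0,0],[0.4,0,0,0,0,0,0],[0.4,0,0,0,0,0,0],[0.4,0,0,0,0,0,0]]'
python3 - <<'E'
from h import *
np.set_printoptions(precision=4,suppress=True)
a={n:imaging.snapshot(n) for n in("wrist","scene","side")}
for n in a: cv2.imwrite(f"pics/{n}7.png",a[n][...,::-1])
cv2.imwrite("pics/c7.png",np.hstack([crop(a["wrist"],100,60,320,300,1)[:300],crop(a["side"],205,200,80,100,3)[:300,:240],crop(a["scene"],260,145,80,100,3)[:300,:240]])[:,:,::-1])
for n,bx in(("wrist",(0,0,512,384)),("scene",(265,140,60,55)),("side",(228,205,50,50))):
    print(n,sorted(blobs(a[n],(50,100,60),(85,255,255),bx,10)[0],reverse=True)[:3])
    print(n,"red",sorted(blobs(a[n],(0,150,60),(6,255,255),bx if n=="wrist" else (bx[0],bx[1],60,90),10)[0],reverse=True)[:3])
E
```

```text
clock: 22.22
ee_pos: [0.5462, 0.1732, 0.1825]
orientation: [-180.0, 0.1, 8.9]
ft_force: [0.5, 0.4, 0.3]
width: 0.604
grasp_force: 0.0
clock: 23.05
ee_pos: [0.4716, 0.1731, 0.2182]
orientation: [180.0, 0.2, 8.9]
ft_force: [-0.3, -0.6, -0.2]
width: 0.601
grasp_force: 0.0
wrist [(np.int32(1411), [270.09, 95.33], [255, 72, 31, 47]), (np.int32(823), [464.16, 138.02], [446, 125, 37, 28])]
wrist red [(np.int32(788), [157.9, 96.93], [143, 81, 31, 33])]
scene [(np.int32(24), [288.5, 174.5], [285, 172, 8, 6])]
scene red []
side [(np.int32(154), [248.0, 228.27], [242, 222, 13, 13])]
side red [(np.int32(57), [249.33, 258.96], [245, 256, 10, 7])]
```

View pics/c7.png

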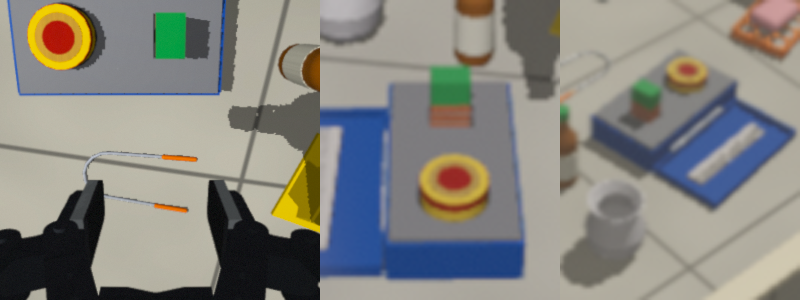

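Run:
```python
from h import *
np.set_printoptions(precision=4,suppress=True)
w=cv2.imread("pics/wrist7.png")[...,::-1].copy()
c=imaging.camera_info("wrist");print("cam",c["T"][:3,3])
def ext(lo,hi,box,z):
    m=blobs(w,lo,hi,box)[1];k=max(cv2.findContours(m,cv2.RETR_EXTERNAL,cv2.CHAIN_APPROX_NONE)[0],key=cv2.contourArea)+np.array(box[:2])
    return cv2.minAreaRect((plane("wrist",k.reshape(-1,2),z)[:,:2]*1e3).astype(np.float32))
for z in(.064,.070): print("tin red",z,ext((0,150,100),(6,255,255),(130,70,60,60),z),"yel",ext((20,150,100),(35,255,255),(110,40,100,110),z))
for z in(.066,.081,.096): print("green",z,ext((50,100,60),(85,255,255),(240,60,60,70),z))
print(ext((50,100,140),(85,255,255),(240,60,60,70),.066))
# two-view heights
print("tin",tri([("wrist",(157.9,96.93)),("side",(249.33,258.96))]),"scrub",tri([("wrist",(270.1,95.3)),("side",(248,226))]))
```

```text
cam [0.5484 0.1842 0.3617]
tin red 0.064 ((530.9984130859375, 271.6182861328125), (28.256656646728516, 27.767532348632812), 33.0596923828125) yel ((530.7825317382812, 270.6228332519531), (57.84949493408203, 57.0459098815918), 2.6721651554107666)
tin red 0.07 ((531.3487548828125, 269.8572082519531), (27.687044143676758, 27.20785903930664), 33.06011962890625) yel ((531.1372680664062, 268.88177490234375), (56.683467864990234, 55.89610290527344), 2.672213554382324)
green 0.066 ((547.5891723632812, 170.81997680664062), (39.965335845947266, 27.347909927368164), 8.856488227844238)
green 0.081 ((547.629150390625, 171.50112915039062), (37.93779373168945, 25.960586547851562), 8.857183456420898)
green 0.096 ((547.6693115234375, 172.1822509765625), (35.91030502319336, 24.573265075683594), 8.857958793640137)
((547.6006469726562, 170.74119567871094), (39.967159271240234, 25.66984748840332), 8.843779563903809)
tin (array([0.5313, 0.2715, 0.0642]), [np.float64(0.2), np.float64(0.2)]) scrub (array([0.548 , 0.172 , 0.0885]), [np.float64(0.3), np.float64(0.3)])
```

Both checks agree with full seating:
- **Tin:** its top triangulates to z = 0.064 at (0.531, 0.271), as it should.
- **Scrubber:** its outline is 36×24 mm at z = 0.096 (floor 16 mm + 80 mm), at (0.548, 0.172) over the cutout.

Nothing is being touched, so I'm handing in.

```bash
python3 -c "
from plant import close_job,observe
print(observe()['ft_force']);print(close_job())"
```

```text
[-0.15171539 -0.09850166  0.54472659]
the job is handed in; nothing more can be done
None
```

I packed the case and handed the job in at about 23 s: by my own measurements the tin sits fully down in the round recess and the scrubber upright, green end up, fully home in the oblong cutout, but no verdict came back.

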